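# Put the matches away in a push-to-open drawer

## Task

Put the matchbox away in the small handleless drawer on the worktop: press its white front (which stands a finger's breadth clear of the case when shut) until the touch latch lets go and the drawer springs out, lay the matchbox in the tray, then press the front in again until it latches, and leave it shut. Press gently and stop when you feel the end stop, never forcing it with more than about 12 N, and leave the candle, mug and jar where they stand.

Things in the scene. Friction and masses are not known exactly. Their poses are not given: they have to be found in the camera images.
- unit: Low wooden countertop drawer unit, fixed, 220 deep x 240 wide x 66 mm high. Origin at the centre of the underside of its case; x points into the unit (away from the drawer's opening side), y to the left, z up. The case's open face is 110 mm in front of the origin (x = -110); the drawer slides along -x. Latched shut, the white front still stands 26 mm clear of the case: room to press it in.
- drawer (a joint): How far the drawer is out, in m: 0 latched shut, 0.080 sprung fully out (its stop), slightly negative while pressed in. A spring always pushes it out (about 1 N when out, 3 N when shut). Touch latch: pressing in past 0 by a depth between 6 and 23 mm (differs each time) flips it at 3 to 6 N; let go and it springs out, or, if it was out, stays shut.
- press_spot (a point): Grey dot on the drawer's white front panel (moves with the drawer): on its outer face, mid width, 40 mm above the worktop. Axes as the unit's; press along +x. Panel 236 wide, 14 thick, from 4 to 60 mm high. 1 to 2 mm past the depth at which the latch flips comes a hard end stop: until then 3 to 6 N, then the force climbs steeply, so 8 to 11 N means it is reached. Over 15 N would damage the latch. The front is slippery gloss.
- tray_space (a point): Point on the tray's floor (moves with the drawer), 67 mm behind the front's outer face; axes as the unit's. Floor 18 mm above the worktop, side walls up to 48 mm, 190 mm wide inside. With the drawer out it is the middle of the uncovered part, which runs 53 mm either way in x and 95 mm either way in y.
- matchbox_centre (a point): Centre of the closed matchbox, yellow and red-brown, lying flat: 36 (its x) x 53 (its y) x 14 mm high, 14 g, loose. Grasp it across its 36 mm sides.
- candle: Candle in a clear glass, 76 mm across, 90 mm high, loose bystander; origin at the centre of its underside.
- mug: White mug, 86 x 118 x 92 mm with its handle, loose bystander; origin at the centre of its underside.
- jar: Jar with a dark lid, 71 x 76 x 98 mm, loose bystander; origin at the centre of its underside.

How it is judged (in metres and radians):
On the way, in this order (a step that is already met when the one before it is completed fails the run):
1. the latch has let go and the drawer has sprung out (value of joint drawer above 0.07 m), for 0.2 s.
2. the matchbox lies in the tray of the open drawer (value of joint drawer above 0.05 m and x of matchbox_centre in the frame of tray_space between -0.05 and 0.105 m and y of matchbox_centre in the frame of tray_space between -0.09 and 0.09 m and z of matchbox_centre in the frame of tray_space between 0 and 0.022 m), for 0.3 s.
At the end, for the whole second after the job is handed in: The drawer stays latched shut by itself (joint between -3 and 4 mm, at rest) with the matchbox lying inside on the tray's floor (value of joint drawer between -0.003 and 0.004 m and velocity of joint drawer between -0.01 and 0.01 m/s and x of matchbox_centre in the frame of tray_space between -0.05 and 0.105 m and y of matchbox_centre in the frame of tray_space between -0.09 and 0.09 m and z of matchbox_centre in the frame of tray_space between 0 and 0.022 m); the robot touches nothing.
It fails at once if the drawer unit is pressed with more than 15 N (contact force between any of the fingers, the arm and unit above 15 N).
It fails at once if the candle is shifted by more than 30 mm or tipped (distance of candle from where it was at the start of the episode above 0.03 m or angle between candle's own z axis and vertical above 0.3 rad).
It fails at once if the mug is shifted by more than 30 mm or tipped (distance of mug from where it was at the start of the episode above 0.03 m or angle between mug's own z axis and vertical above 0.3 rad).
It fails at once if the jar is shifted by more than 30 mm or tipped (distance of jar from where it was at the start of the episode above 0.03 m or angle between jar's own z axis and vertical above 0.3 rad).
It also fails if it takes over 72 s, if anything falls off the work surface, if the arm or the gripper's body presses on something with over 40 N, if the wrist force passes 120 N, or if a joint passes its speed limit or range.

## Robot

A 7-joint arm with a two-finger parallel gripper is mounted at the origin on a cart in front of the work surface, level with it; the furniture and walls round the work are solid. World frame = base frame: x ahead of the robot, y to its left, z up, the work surface at z = 0. Lengths are in m, angles in degrees, forces in N, time in s.
With the tool pointing down it reaches from about 0.425 to 0.875 m from the base axis. Payload 4.7 kg.
Tool frame: the origin (TCP) lies between the finger pads; the fingertips stand env.finger_overhang ahead of it and the grasp point (between the pads) lies 5 mm behind it (env.finger_overhang is the distance from the TCP to the fingertips, in m); z points along the fingers, y is the line along which they close (so a half turn about z gives the same grasp; the last joint's range is limited). The gripper opens to 87 mm and grips with 3 to 60 N. Pads are 19 mm wide; open, the fingers measure 117 mm over their backs; the gripper's body (75 mm by 190 mm) begins 51 mm behind the grasp point.
Start: joints at [63.891, 18.392, -4.016, 83.108, 1.295, 78.541, -3.26], TCP at [0.294, -0.58, 0.237] pointing down, gripper open.
Joint ranges: [-163.93, 163.93], [-17.29, 119.83], [-79.2, 71.16], [3.27, 140.29], [-89.18, 269.18], [5.43, 117.66], [-154.24, 154.24]. Speed limits (degrees/s): [147.25, 147.25, 180, 180, 180, 180, 180].

## Interface

Orientations are given as [roll, pitch, yaw] about the fixed x, y, z axes, in that order (R = Rz(yaw) Ry(pitch) Rx(roll)).
In Python, from cell import telemetry, eyes, env, models gives the robot as it stands. The module is installed in compiled form; this text tells all that it offers.
- The arm moves only by the tool drive_tool, never from a script. Its arguments are lists of equal length, an entry for each row: "angular": the turn, a rotation vector about the tool's x, y, z in rad, a list of three; "delta_pos": the shift along the tool's x, y, z in cm, a list of three; "gripper": the finger opening in cm, from 0 to 8.7. A call has 1 to 20 rows; each row shifts and turns the commanded pose from where the row before left it, along the tool's axes as they then stand; what a row does not reach is not made up. A row lasts 1/10 s, in which the tool goes at most 50 mm and 8.59 degrees, less where a joint would pass 70% of its speed; a pose out of reach is approached as far as the arm can. A call with a gripper value outside its range is refused whole. The fingers move at their own pace and stop on an object; "squeeze" is the grip in N (left out, the last holds). Time passes only in rows, so rows that do not move let the fingers close. It gives the time, the measured TCP pose, the force, the opening and the grip force at its end, in the units of the state.
- telemetry.get_obs(): the state, without advancing time (a new reading comes with each control period).
- eyes.read_camera(name): name is "scene" or "top" or "wrist"; returns a dict with "pixels" (480x640x3 uint8, red, green, blue), "mtx" (3x3 intrinsics, pixels), "origin" and "orientation" of the camera in the world. Camera axes: x right, y down, z forward; pixel columns grow to the right and rows downward; lengths in m; the calibration is good to about 2 mm. A picture is of the moment at which its call begins. There is no depth.
- env.sign_off(): hands the job in; it is judged then, once.
Trained networks look in a picture, given as the dict that the camera call returned (one of the last four; its "shot" number tells which), for a name from the list of things; names that differ only in an ending like _2 or _b are one class to them, and where a whole thing is asked for, a point or a joint stands for the part that bears it (a point fixed in the world has none). Each returns a list of dicts, best first, with "p" (0 to 1); they miss things now and then, are a little off and sometimes report something else, mostly with a low value. They report only what shows in the picture. A call takes as long as a camera call.
- models.search_frame(picture, target): "centre" ([column, row] in pixels, amid what is visible of it).
- models.cut_out(picture, target): "pixels" (480x640 bool, what is visible of it) and "centre" ([column, row] in pixels, amid what is visible of it).
The state is a dict: "time_s": time; "qpos": joint angles; "joint_velocities": joint speeds; "effort": joint torques, N m; "tool_pos": TCP position; "tool_rot": TCP orientation; "force": force on the tool from outside, world axes, zero at the start; "wrist_torque": the same for the moment, N m; "grip_width": finger opening in m; "grasp_force": force on a finger pad.
Only numpy, scipy, OpenCV 4.12 (cv2) and the standard library are available. Lean on these libraries where they do the work, as an engineer would, in place of code of your own. Each camera call takes 0.05 s, during which the arm holds its last target. There are 200 camera calls.

## Working session

There is one attempt and no reset: what is moved stays moved. The work goes in short steps, Python scripts to look and compute and a tool call to move; the robot and the scene stay as the last step left them, time stands still between calls to the robot, and variables do not carry over. Pictures are saved under pics/ and viewed, at most 10 in all, crops included, and the job is handed in when it is done.

Besides the shell and the picture viewer there is one more tool, called after "Emit:" as name(argument=value, ...) on one line, values as JSON. drive_tool: Moves the arm, as the interface text tells. Its arguments: {"type":"object","properties":{"angular":{"type":"array","items":{"type":"array","items":{"type":"number"}}},"delta_pos":{"type":"array","items":{"type":"array","items":{"type":"number"}}},"gripper":{"type":"array","items":{"type":"number"}},"squeeze":{"type":"number"}},"required":["angular","delta_pos","gripper"]}

```bash
mkdir -p pics
cat > h.py <<'E'
import numpy as np, cv2
from cell import telemetry, eyes, env, models
from scipy.spatial.transform import Rotation as R
def rot(o):
    o=np.array(o,float)
    if o.shape==(3,3): return o
    if o.size==4: return R.from_quat(o).as_matrix()
    return R.from_euler('xyz',o,degrees=True).as_matrix()
def onplane(p,px,z):
    d=rot(p['orientation'])@np.linalg.inv(p['mtx'])@np.array([px[0],px[1],1.])
    o=np.array(p['origin']); return o+d*(z-o[2])/d[2]
def proj(p,X):
    c=rot(p['orientation']).T@(np.array(X)-p['origin']); u=np.array(p['mtx'])@c; return u[:2]/u[2]
def save(p,n): cv2.imwrite('pics/'+n,cv2.cvtColor(p['pixels'],cv2.COLOR_RGB2BGR))
E
python3 - <<'E'
from h import *
print(telemetry.get_obs(), env.finger_overhang)
for n in('scene','top'):
    p=eyes.read_camera(n); save(p,n+'0.png'); print(n,p['origin'],p['orientation'],p['mtx'])
    for t,z in(('unit',.066),('press_spot',.04),('matchbox_centre',.014),('candle',.09),('mug',.092),('jar',.098)):
        for d in models.search_frame(p,t)[:2]: print(t,d['p'],d['centre'],onplane(p,d['centre'],z).round(3))
E
```

```text
{'time_s': 0.0, 'qpos': array([63.89061768, 18.4375018 , -4.01446444, 83.17298323,  1.29550994,
       78.53951085, -3.26048303]), 'joint_velocities': array([-0.01831922, -0.05114281,  0.05091207, -0.08983541,  0.00701762,
        0.00913694,  0.07944388]), 'effort': array([-1.17295775e-03, -4.91291177e+01, -4.04220382e-01, -3.12532675e+01,
       -6.38803560e-02,  4.37011337e-02,  1.54661639e-04]), 'tool_pos': array([ 0.29397238, -0.57915935,  0.2354958 ]), 'tool_rot': array([-1.79895266e+02,  6.44942614e-03,  2.69177014e+01]), 'force': array([-0.20420137,  0.32336804, -0.0891563 ]), 'wrist_torque': array([ 0.03884757,  0.02990389, -0.00419134]), 'grasp_force': 0.0, 'grip_width': 0.0868405457415078} 0.014
scene [-0.08117917  1.02114332  1.10102675] [-131.36942952   -0.43736676 -148.87123134] [[597.0624142    0.         323.26965325]
 [  0.         597.0624142  241.93062486]
 [  0.           0.           1.        ]]
unit 0.64 [312.0, 203.0] [ 0.633 -0.115  0.066]
press_spot 0.94 [346.8, 211.5] [ 0.545 -0.162  0.04 ]
press_spot 0.54 [178.7, 331.2] [0.657 0.425 0.04 ]
matchbox_centre 0.65 [320.8, 317.4] [0.413 0.199 0.014]
candle 0.62 [179.3, 332.4] [0.619 0.455 0.09 ]
mug 0.9 [442.6, 187.7] [ 0.335 -0.343  0.092]
jar 0.82 [367.0, 151.5] [ 0.604 -0.388  0.098]
top [2.97905010e-01 9.23301948e-05 1.32078811e+00] [-169.42934679   -0.72857945  -89.06939022] [[489.06045035   0.         314.05112391]
 [  0.         489.06045035 244.11139689]
 [  0.           0.           1.        ]]
unit 0.89 [369.6, 206.8] [ 0.636 -0.158  0.066]
unit 0.45 [475.9, 213.5] [ 0.623 -0.44   0.066]
press_spot 0.9 [373.7, 240.4] [ 0.55  -0.172  0.04 ]
matchbox_centre 0.5 [237.3, 289.3] [0.416 0.19  0.014]
candle 0.74 [150.4, 201.5] [0.632 0.414 0.09 ]
mug 0.59 [465.2, 313.7] [ 0.358 -0.392  0.092]
jar 0.92 [478.7, 214.2] [ 0.613 -0.436  0.098]
```

View both.

View pics/top0.png

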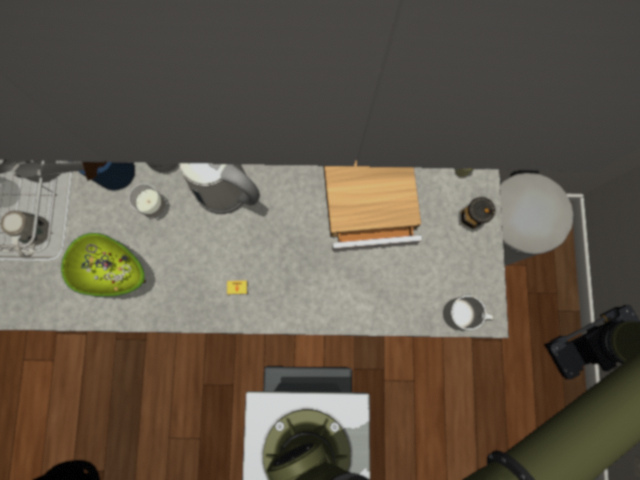

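View pics/scene0.png

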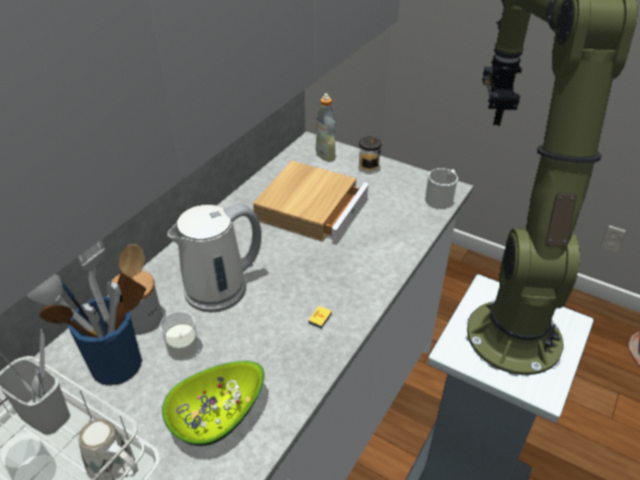

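The top view shows the unit at about (372,200), with its white front running (334,246)–(420,240). The matchbox is at (237,288), the mug at (465,313), the jar at (479,212) and the candle at (149,201). The scene view confirms this: the front faces the robot and the area before it is clear.

Run:
```python
from h import *
p=eyes.read_camera('top')
im=p['pixels'].astype(int)
w=(im.min(2)>165); w[:225]=0; w[260:]=0; w[:,:320]=0; w[:,430:]=0
ys,xs=np.nonzero(w); print(len(xs))
r=cv2.minAreaRect(np.c_[xs,ys].astype(np.float32)); b=cv2.boxPoints(r); print(r)
for q in b: print(q,onplane(p,q,.06).round(4))
for c in('press_spot',):
    for d in models.cut_out(p,c)[:1]:
        print(d['p'],d['centre'],d['pixels'].sum())
hsv=cv2.cvtColor(p['pixels'],cv2.COLOR_RGB2HSV)
m=(hsv[...,1]>120)&(hsv[...,0]<35); m[:270]=0;m[310:]=0;m[:,:215]=0;m[:,260:]=0
ys,xs=np.nonzero(m); r=cv2.minAreaRect(np.c_[xs,ys].astype(np.float32)); print(len(xs),r)
for q in cv2.boxPoints(r): print(onplane(p,q,.012).round(4))
s=eyes.read_camera('scene')
for d in models.search_frame(s,'press_spot')[:1]: print(onplane(s,d['centre'],.04))
hsv=cv2.cvtColor(s['pixels'],cv2.COLOR_RGB2HSV)
m=(hsv[...,1]>120)&(hsv[...,0]<35); m[:295]=0;m[335:]=0;m[:,:300]=0;m[:,340:]=0
ys,xs=np.nonzero(m); print(len(xs), onplane(s,(xs.mean(),ys.mean()),.010))
for n,f in(('t',p['pixels'][215:315,210:440]),('s',s['pixels'][170:340,290:410])): pass
cv2.imwrite('pics/c1.png',cv2.cvtColor(cv2.resize(p['pixels'][180:310,215:435],None,fx=3.5,fy=3.5,interpolation=2),4))
```

```text
390
((377.031982421875, 240.86593627929688), (5.068136215209961, 88.44955444335938), 84.99935913085938)
[332.75464 242.19644] [ 0.5395 -0.0611  0.06  ]
[420.86755 234.48657] [ 0.5645 -0.2937  0.06  ]
[421.30933 239.53543] [ 0.551  -0.2945  0.06  ]
[333.1964 247.2453] [ 0.526  -0.0624  0.06  ]
0.57 [375.0, 238.8] 1564
250 ((236.5, 287.0), (12.0, 19.0), 90.0)
[0.4376 0.2189 0.012 ]
[0.4385 0.1681 0.012 ]
[0.4064 0.1668 0.012 ]
[0.4055 0.2174 0.012 ]
[ 0.54287183 -0.16216602  0.04      ]
238 [0.41890503 0.19330595 0.01      ]
```

View pics/c1.png

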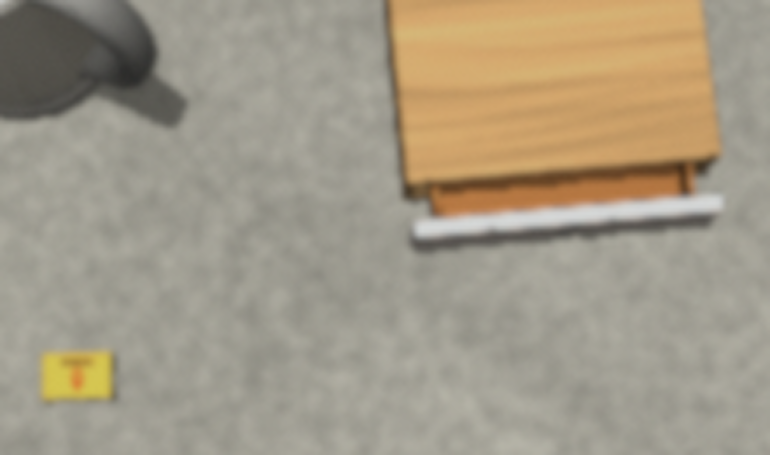

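The panel's outer face centre is at about (0.539, -0.176) with the unit's yaw about 6°. The matchbox is at (0.420, 0.193), nearly aligned with world axes. I'll move in front of the drawer.

Emit:
drive_tool(angular=[[0,0,0],[0,0,0],[0,0,0],[0,0,0],[0,0,0],[0,0,0],[0,0,0],[0,0,0],[0,0,0],[0,0,0],[0,0,0],[0,0,0],[0,0,0],[0,0,0],[0,0,0],[0,0,0],[0,0,0.12],[0,0,0.12],[0,0,0.125],[0,0,0]], delta_pos=[[2.16,-1.7,0],[2.16,-1.7,0],[2.16,-1.7,0],[2.16,-1.7,0],[2.16,-1.7,0],[2.16,-1.7,0],[2.16,-1.7,0],[2.16,-1.7,0],[2.16,-1.7,0],[2.16,-1.7,0],[2.16,-1.7,0],[2.16,-1.7,0],[2.16,-1.7,0],[2.16,-1.7,0],[2.16,-1.7,0],[2.16,-1.7,0],[0,0,0],[0,0,0],[0,0,0],[0,0,0]], gripper=[0,0,0,0,0,0,0,0,0,0,0,0,0,0,0,0,0,0,0,0])

```text
time_s: 2.9
tool_pos: [0.4793, -0.1806, 0.2367]
tool_rot: [180.0, -0.0, 6.0]
force: [0.0, -0.4, -0.1]
grip_width: 0.0003
grasp_force: 0.0
```

Emit:
drive_tool(angular=[[0,0,0],[0,0,0],[0,0,0],[0,0,0],[0,0,0],[0,0,0],[0,0,0],[0,0,0],[0,0,0],[0,0,0],[0,0,0],[0,0,0]], delta_pos=[[0,0,1.95],[0,0,1.95],[0,0,1.95],[0,0,1.95],[0,0,1.95],[0,0,1.95],[0,0,1.95],[0,0,1.95],[0,0,1.95],[0,0,1.95],[1,0,0],[1,0,0]], gripper=[0,0,0,0,0,0,0,0,0,0,0,0])

```text
time_s: 4.1
tool_pos: [0.5001, -0.1786, 0.0419]
tool_rot: [180.0, -0.0, 6.1]
force: [0.3, -0.1, 0.3]
grip_width: 0.0004
grasp_force: 0.0
```

Run:
```python
from h import *
p=eyes.read_camera('scene'); print(telemetry.get_obs()['tool_pos'],telemetry.get_obs()['force'])
cv2.imwrite('pics/c2.png',cv2.cvtColor(cv2.resize(p['pixels'][120:280,270:470],None,fx=3.5,fy=3.5,interpolation=2),4))
```

```text
[ 0.50288569 -0.17825717  0.04292496] [ 1.53156608 -0.5222136   0.54066432]
```

View pics/c2.png

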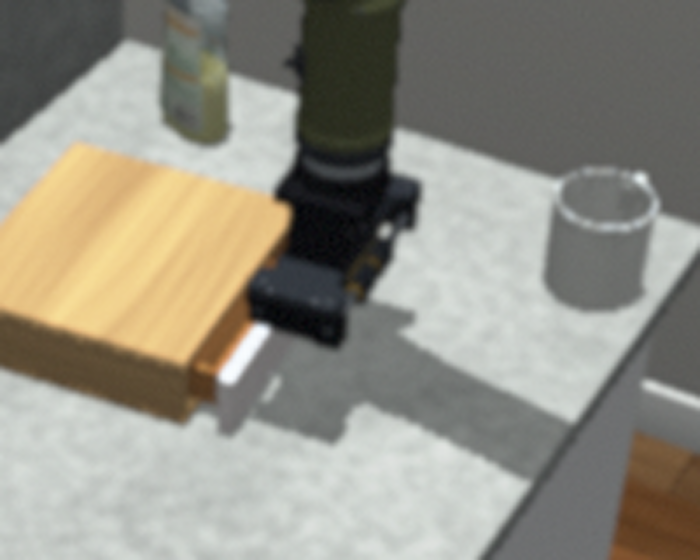

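The gripper hangs in front of the panel (crop about (300,300)) with clear space around it and the mug well away. Now I'll advance gently.

Emit:
drive_tool(angular=[[0,0,0],[0,0,0],[0,0,0],[0,0,0],[0,0,0],[0,0,0]], delta_pos=[[0.4,0,0],[0.4,0,0],[0.4,0,0],[0.4,0,0],[0.4,0,0],[0,0,0]], gripper=[0,0,0,0,0,0])

```text
time_s: 4.75
tool_pos: [0.5196, -0.1763, 0.0417]
tool_rot: [180.0, -0.0, 6.0]
force: [-0.2, -0.8, 0.0]
grip_width: 0.0003
grasp_force: 0.0
```

Emit:
drive_tool(angular=[[0,0,0],[0,0,0],[0,0,0],[0,0,0],[0,0,0]], delta_pos=[[0.2,0,0],[0.2,0,0],[0.2,0,0],[0,0,0],[0,0,0]], gripper=[0,0,0,0,0])

```text
time_s: 5.25
tool_pos: [0.525, -0.1758, 0.0415]
tool_rot: [180.0, -0.0, 6.0]
force: [-0.7, 1.0, 0.1]
grip_width: 0.0007
grasp_force: 0.0
```

Emit:
drive_tool(angular=[[0,0,0],[0,0,0],[0,0,0],[0,0,0],[0,0,0]], delta_pos=[[0.2,0,0],[0.2,0,0],[0.2,0,0],[0,0,0],[0,0,0]], gripper=[0,0,0,0,0])

```text
time_s: 5.75
tool_pos: [0.5306, -0.1753, 0.0412]
tool_rot: [-180.0, 0.0, 6.0]
force: [-2.9, -1.5, -0.6]
grip_width: 0.0005
grasp_force: 1.5
```

Emit:
drive_tool(angular=[[0,0,0],[0,0,0],[0,0,0]], delta_pos=[[0.2,0,0],[0,0,0],[0,0,0]], gripper=[0,0,0])

```text
time_s: 6.05
tool_pos: [0.5329, -0.175, 0.0413]
tool_rot: [-180.0, 0.0, 6.0]
force: [-2.5, -0.5, -1.4]
grip_width: 0.0003
grasp_force: 1.6
```

Emit:
drive_tool(angular=[[0,0,0],[0,0,0],[0,0,0]], delta_pos=[[0.2,0,0],[0,0,0],[0,0,0]], gripper=[0,0,0])

```text
time_s: 6.35
tool_pos: [0.5351, -0.1747, 0.0415]
tool_rot: [180.0, -0.0, 6.0]
force: [-2.8, -0.5, -1.1]
grip_width: 0.0011
grasp_force: 1.6
```

Emit:
drive_tool(angular=[[0,0,0],[0,0,0]], delta_pos=[[0.1,0,0],[0,0,0]], gripper=[0,0])

```text
time_s: 6.55
tool_pos: [0.536, -0.1746, 0.0415]
tool_rot: [180.0, -0.0, 6.0]
force: [-3.5, -0.7, -1.7]
grip_width: 0.0004
grasp_force: 1.7
```

Emit:
drive_tool(angular=[[0,0,0],[0,0,0]], delta_pos=[[0.1,0,0],[0,0,0]], gripper=[0,0])

```text
time_s: 6.75
tool_pos: [0.5371, -0.1745, 0.0416]
tool_rot: [180.0, -0.0, 6.0]
force: [-4.1, -0.1, -1.7]
grip_width: 0.0005
grasp_force: 1.7
```

Emit:
drive_tool(angular=[[0,0,0],[0,0,0]], delta_pos=[[0.1,0,0],[0,0,0]], gripper=[0,0])

```text
time_s: 6.95
tool_pos: [0.5381, -0.1744, 0.0416]
tool_rot: [180.0, -0.0, 6.0]
force: [-3.7, -0.8, -1.2]
grip_width: 0.0001
grasp_force: 1.7
```

Emit:
drive_tool(angular=[[0,0,0],[0,0,0]], delta_pos=[[0.1,0,0],[0,0,0]], gripper=[0,0])

```text
time_s: 7.15
tool_pos: [0.539, -0.1743, 0.0416]
tool_rot: [180.0, -0.0, 6.0]
force: [-3.3, 0.1, -0.9]
grip_width: 0.0004
grasp_force: 1.9
```

Emit:
drive_tool(angular=[[0,0,0],[0,0,0]], delta_pos=[[0.1,0,0],[0,0,0]], gripper=[0,0])

```text
time_s: 7.35
tool_pos: [0.54, -0.1742, 0.0415]
tool_rot: [-180.0, -0.0, 6.0]
force: [-3.3, -0.1, -0.7]
grip_width: 0.0005
grasp_force: 1.9
```

Emit:
drive_tool(angular=[[0,0,0],[0,0,0]], delta_pos=[[0.1,0,0],[0,0,0]], gripper=[0,0])

```text
time_s: 7.55
tool_pos: [0.5411, -0.1741, 0.0416]
tool_rot: [180.0, -0.0, 6.0]
force: [-3.6, -0.3, -1.0]
grip_width: 0.0004
grasp_force: 1.9
```

Emit:
drive_tool(angular=[[0,0,0],[0,0,0]], delta_pos=[[0.1,0,0],[0,0,0]], gripper=[0,0])

```text
time_s: 7.75
tool_pos: [0.5421, -0.174, 0.0415]
tool_rot: [-180.0, -0.0, 6.0]
force: [-4.3, 0.5, 0.1]
grip_width: 0.0004
grasp_force: 1.9
```

Emit:
drive_tool(angular=[[0,0,0],[0,0,0]], delta_pos=[[0.1,0,0],[0,0,0]], gripper=[0,0])

```text
time_s: 7.95
tool_pos: [0.5431, -0.1739, 0.0415]
tool_rot: [180.0, -0.0, 6.0]
force: [-4.1, -0.1, -0.4]
grip_width: 0.0004
grasp_force: 1.9
```

Emit:
drive_tool(angular=[[0,0,0],[0,0,0]], delta_pos=[[0.1,0,0],[0,0,0]], gripper=[0,0])

```text
time_s: 8.15
tool_pos: [0.5432, -0.1738, 0.0415]
tool_rot: [-180.0, 0.1, 6.0]
force: [-7.0, -0.1, 1.0]
grip_width: 0.0006
grasp_force: 3.1
```

Emit:
drive_tool(angular=[[0,0,0],[0,0,0]], delta_pos=[[0.1,0,0],[0,0,0]], gripper=[0,0])

```text
time_s: 8.35
tool_pos: [0.5433, -0.1739, 0.0413]
tool_rot: [-180.0, 0.2, 6.0]
force: [-8.5, -0.1, 2.9]
grip_width: 0.0006
grasp_force: 4.1
```

The end stop was felt at TCP x = 0.5433 with 8.5 N. I'll back off along the tool's -x.

Emit:
drive_tool(angular=[[0,0,0],[0,0,0],[0,0,0],[0,0,0],[0,0,0],[0,0,0],[0,0,0],[0,0,0],[0,0,0],[0,0,0]], delta_pos=[[-1.5,0,0],[-1.5,0,0],[-1.5,0,0],[-1.5,0,0],[-1.5,0,0],[-1.5,0,0],[-1.5,0,0],[-1.5,0,0],[0,0,0],[0,0,0]], gripper=[0,0,0,0,0,0,0,0,0,0])

```text
time_s: 9.35
tool_pos: [0.4267, -0.1866, 0.0422]
tool_rot: [179.9, -0.1, 6.0]
force: [0.0, -0.1, 0.3]
grip_width: 0.001
grasp_force: 0.0
```

Emit:
drive_tool(angular=[[0,0,0],[0,0,0],[0,0,0],[0,0,0],[0,0,0]], delta_pos=[[0,0,-2.5],[0,0,-2.5],[0,0,-2.5],[0,0,-2.5],[0,0,0]], gripper=[8.7,8.7,8.7,8.7,8.7])

```text
time_s: 9.85
tool_pos: [0.4293, -0.1871, 0.1454]
tool_rot: [179.7, -0.4, 6.1]
force: [-0.1, 0.1, 0.7]
grip_width: 0.0322
grasp_force: 0.0
```

Run:
```python
from h import *
p=eyes.read_camera('scene')
cv2.imwrite('pics/c3.png',cv2.cvtColor(cv2.resize(p['pixels'][120:350,270:470],None,fx=2.5,fy=2.5,interpolation=2),4))
p=eyes.read_camera('wrist'); save(p,'w1.png'); print(telemetry.get_obs()['tool_pos'],p['origin'],p['orientation'])
for x in [(.459,-.184,.06)]: print(proj(p,x))
```

```text
[ 0.42678944 -0.18626264  0.14206646] [ 0.49520027 -0.1781983   0.29263809] [165.9447942   -0.23129138 -83.93638948]
[317.18897956 201.74964841]
```

View pics/c3.png

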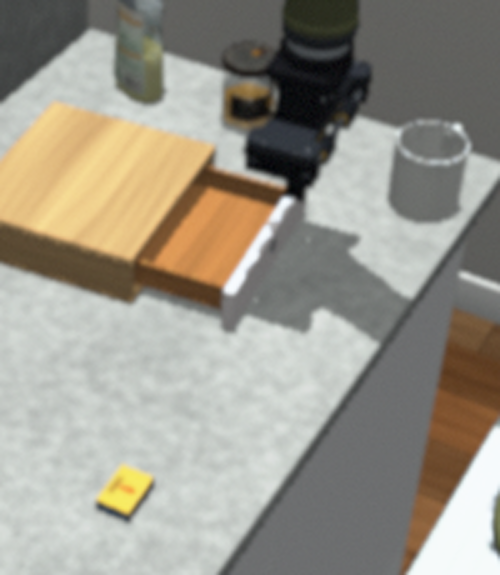

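View pics/w1.png

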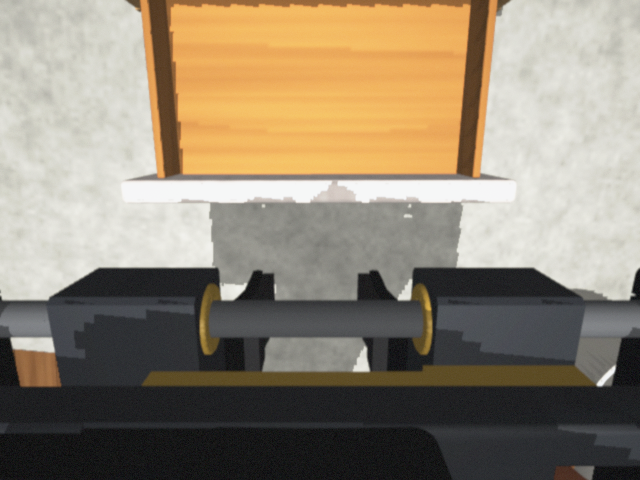

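The drawer has sprung out; the outer face of its front is at wrist row 201, column about 320, which is world x about 0.459. The tray is empty and the bystanders haven't moved. I'll go to the matchbox by an arc to stay in reach.

Emit:
drive_tool(angular=[[0,0,0],[0,0,0],[0,0,0],[0,0,0],[0,0,0],[0,0,0],[0,0,0],[0,0,0],[0,0,0],[0,0,0],[0,0,0],[0,0,0],[0,0,-0.14],[0,0,-0.14],[0,0,-0.14],[0,0,-0.14],[0,0,-0.14],[0,0,-0.14],[0,0,-0.14],[0,0,-0.14]], delta_pos=[[1.37,-2.97,0],[1.37,-2.97,0],[1.37,-2.97,0],[1.37,-2.97,0],[1.37,-2.97,0],[1.37,-2.97,0],[-0.66,-3.3,0],[-0.66,-3.3,0],[-0.66,-3.3,0],[-0.66,-3.3,0],[-0.66,-3.3,0],[-0.66,-3.3,0],[0,0,0],[0,0,0],[0,0,0],[0,0,0],[0,0,0],[0,0,0],[0,0,0],[0,0,0]], gripper=[6,6,6,6,6,6,6,6,6,6,6,6,6,6,6,6,6,6,6,6], squeeze=6)

```text
time_s: 11.95
tool_pos: [0.428, 0.1925, 0.1403]
tool_rot: [-179.9, 0.0, 70.5]
force: [-0.6, -0.0, 0.1]
grip_width: 0.06
grasp_force: 0.0
```

Emit:
drive_tool(angular=[[0,0,-0.12],[0,0,-0.12],[0,0,-0.12],[0,0,0],[0,0,0]], delta_pos=[[0,0,0],[0,0,0],[0,0,0],[0,0,0],[0,0,0]], gripper=[6,6,6,6,6])

```text
time_s: 12.45
tool_pos: [0.4282, 0.1924, 0.1407]
tool_rot: [-179.9, -0.0, 90.7]
force: [-1.0, 0.9, -0.1]
grip_width: 0.0601
grasp_force: 0.0
```

Run:
```python
from h import *
p=eyes.read_camera('wrist'); save(p,'w2.png'); o=telemetry.get_obs(); print(o['tool_pos'],o['tool_rot'],o['grip_width'])
hsv=cv2.cvtColor(p['pixels'],cv2.COLOR_RGB2HSV)
for d in models.cut_out(p,'matchbox_centre')[:2]:
    ys,xs=np.nonzero(d['pixels']); r=cv2.minAreaRect(np.c_[xs,ys].astype(np.float32))
    print(d['p'],d['centre'],len(xs)); b=[onplane(p,q,.014)[:2] for q in cv2.boxPoints(r)]; print(np.round(b,4),np.mean(b,0))
```

```text
[0.4282819  0.19239241 0.1409358 ] [-1.79942585e+02 -9.36473119e-03  9.06754777e+01] 0.06034012259183764
0.9 [305.9, 229.6] 3595
[[0.4033 0.2219]
 [0.4389 0.2229]
 [0.4409 0.1682]
 [0.4036 0.1671]] [0.42168365 0.19502256]
```

View pics/w2.png

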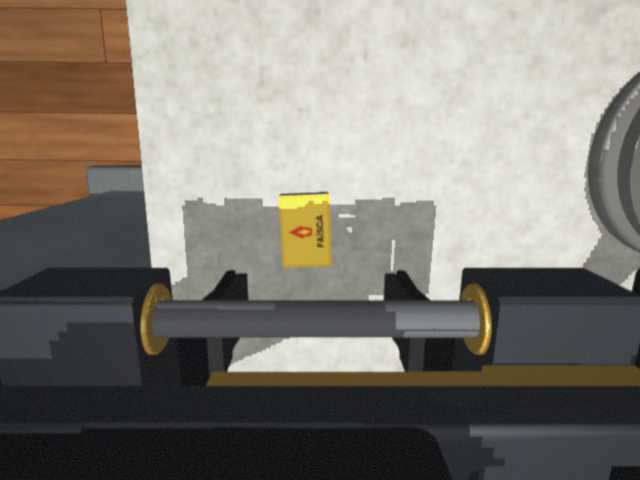

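The matchbox lies at wrist pixels (306,230), between the open fingers' lines; its centre is (0.4217, 0.194). Now I'll lower onto it and grip.

Emit:
drive_tool(angular=[[0,0,-0.015],[0,0,0],[0,0,0],[0,0,0],[0,0,0],[0,0,0],[0,0,0],[0,0,0],[0,0,0],[0,0,0],[0,0,0]], delta_pos=[[0.17,-0.67,1.4],[0,0,1.4],[0,0,1.4],[0,0,1.4],[0,0,1.4],[0,0,1.4],[0,0,1.4],[0,0,1.4],[0,0,0.6],[0,0,0.5],[0,0,0]], gripper=[6,6,6,6,6,6,6,6,6,6,6])

```text
time_s: 13.65
tool_pos: [0.4216, 0.1939, 0.0181]
tool_rot: [-180.0, 0.0, 91.7]
force: [0.1, -0.3, -0.1]
grip_width: 0.0599
grasp_force: 0.0
```

Emit:
drive_tool(angular=[[0,0,0],[0,0,0],[0,0,0],[0,0,0],[0,0,0],[0,0,0]], delta_pos=[[0,0,0],[0,0,0],[0,0,0],[0,0,0],[0,0,0],[0,0,0]], gripper=[2.5,2.5,2.5,2.5,2.5,2.5], squeeze=6)

```text
time_s: 14.25
tool_pos: [0.4221, 0.1939, 0.0189]
tool_rot: [180.0, 0.0, 91.7]
force: [-1.8, -0.3, 3.6]
grip_width: 0.037
grasp_force: 6.0
```

Emit:
drive_tool(angular=[[0,0,0],[0,0,0],[0,0,0],[0,0,0],[0,0,0],[0,0,0],[0,0,0],[0,0,0],[0,0,0],[0,0,0],[0,0,0],[0,0,0],[0,0,0],[0,0,0],[0,0,0],[0,0,0],[0,0,0],[0,0,0],[0,0,0],[0,0,-0.075]], delta_pos=[[0,0,-1],[0,0,-2],[0,0,-3],[0,0,-3],[0,0,-3],[-2.67,0.66,0],[-2.67,0.66,0],[-2.67,0.66,0],[-2.67,0.66,0],[-2.67,0.66,0],[-2.67,0.66,0],[-2.67,0.66,0],[-2.67,0.66,0],[-2.67,0.66,0],[-2.67,0.66,0],[-2.67,0.66,0],[-2.67,0.66,0],[-2.67,0.66,0],[-2.67,0.66,0],[0,0,0]], gripper=[2.5,2.5,2.5,2.5,2.5,2.5,2.5,2.5,2.5,2.5,2.5,2.5,2.5,2.5,2.5,2.5,2.5,2.5,2.5,2.5])

```text
time_s: 16.25
tool_pos: [0.5252, -0.1818, 0.1389]
tool_rot: [180.0, 0.1, 95.7]
force: [0.5, -0.4, 0.3]
grip_width: 0.0378
grasp_force: 6.0
```

Emit:
drive_tool(angular=[[0,0,0],[0,0,0]], delta_pos=[[0,0,0],[0,0,0]], gripper=[2.5,2.5])

```text
time_s: 16.45
tool_pos: [0.525, -0.1763, 0.1388]
tool_rot: [180.0, -0.0, 95.9]
force: [0.6, 1.5, 0.1]
grip_width: 0.0369
grasp_force: 6.0
```

Run:
```python
from h import *
p=eyes.read_camera('wrist'); q=eyes.read_camera('scene')
a=cv2.resize(p['pixels'],(400,300)); b=cv2.resize(q['pixels'][130:280,270:470],(400,300))
cv2.imwrite('pics/c4.png',cv2.cvtColor(np.hstack([a,b]),4))
```

```text
(no output)
```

View pics/c4.png

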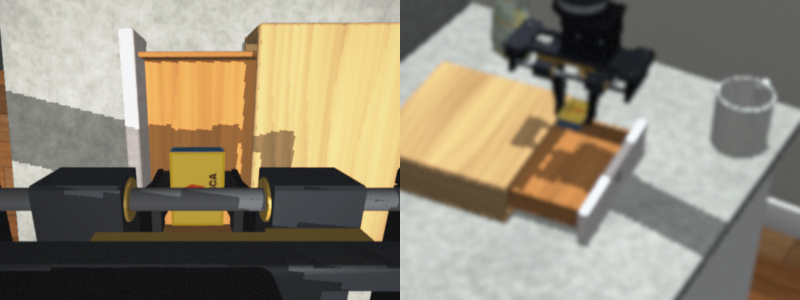

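The box is held over the tray's middle (left picture (197,187)), between front and case. Now I'll lower it, release, and rise.

Emit:
drive_tool(angular=[[0,0,0],[0,0,0],[0,0,0],[0,0,0],[0,0,0],[0,0,0],[0,0,0],[0,0,0],[0,0,0],[0,0,0]], delta_pos=[[0,0,1.5],[0,0,1.5],[0,0,1.5],[0,0,1.5],[0,0,1.5],[0,0,1],[0,0,0.8],[0,0,0.5],[0,0,0.2],[0,0,0]], gripper=[2.5,2.5,2.5,2.5,2.5,2.5,2.5,2.5,2.5,2.5])

```text
time_s: 17.55
tool_pos: [0.5252, -0.1771, 0.0386]
tool_rot: [180.0, 0.0, 96.0]
force: [0.4, -0.2, 0.1]
grip_width: 0.0373
grasp_force: 6.0
```

Emit:
drive_tool(angular=[[0,0,0],[0,0,0],[0,0,0],[0,0,0],[0,0,0]], delta_pos=[[0,0,0],[0,0,0],[0,0,0],[0,0,0],[0,0,0]], gripper=[5,5,5,5,5])

```text
time_s: 18.05
tool_pos: [0.5251, -0.1771, 0.0387]
tool_rot: [180.0, 0.0, 96.0]
force: [-0.3, 0.0, 0.3]
grip_width: 0.05
grasp_force: 0.0
```

Emit:
drive_tool(angular=[[0,0,0],[0,0,0],[0,0,0],[0,0,0],[0,0,0],[0,0,0],[0,0,0]], delta_pos=[[0,0,-0.5],[0,0,-1.5],[0,0,-2],[0,0,-2],[0,0,-2],[0,0,-2],[0,0,0]], gripper=[5,5,5,5,5,5,5])

```text
time_s: 18.75
tool_pos: [0.5275, -0.1776, 0.1428]
tool_rot: [179.6, 0.2, 96.0]
force: [0.1, 0.6, -0.4]
grip_width: 0.0502
grasp_force: 0.0
```

Run:
```python
from h import *
p=eyes.read_camera('wrist'); q=eyes.read_camera('scene')
for d in models.cut_out(p,'matchbox_centre')[:1]: print(d['p'],d['centre'],onplane(p,d['centre'],.032))
a=cv2.resize(p['pixels'],(400,300)); b=cv2.resize(q['pixels'][130:280,270:470],(400,300))
cv2.imwrite('pics/c5.png',cv2.cvtColor(np.hstack([a,b]),4))
```

```text
0.63 [312.3, 236.8] [ 0.52695319 -0.17643036  0.032     ]
```

View pics/c5.png

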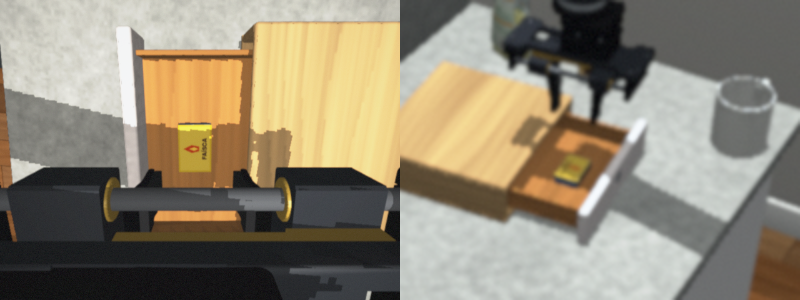

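The matchbox lies flat in the tray's middle (left picture (196,147)), and the fingers are clear. I'll return to the front, closing the gripper and turning back.

Emit:
drive_tool(angular=[[0,0,0],[0,0,0],[0,0,0],[0,0,0],[0,0,0],[0,0,0.131],[0,0,0.131],[0,0,0.131],[0,0,0.131],[0,0,0.131],[0,0,0.131],[0,0,0.131],[0,0,0.131],[0,0,0.131],[0,0,0.131],[0,0,0.131],[0,0,0.131],[0,0,0],[0,0,0]], delta_pos=[[0,-1.95,0],[0,-1.95,0],[0,-1.95,0],[0,-1.95,0],[0,-1.95,0],[0,0,0],[0,0,0],[0,0,0],[0,0,0],[0,0,0],[0,0,0],[0,0,0],[0,0,0],[0,0,0],[0,0,0],[0,0,0],[0,0,0],[0,0,0],[0,0,0]], gripper=[0,0,0,0,0,0,0,0,0,0,0,0,0,0,0,0,0,0,0])

```text
time_s: 20.8
tool_pos: [0.4276, -0.1869, 0.1379]
tool_rot: [-180.0, 0.1, 6.1]
force: [-0.2, -0.1, 0.1]
grip_width: 0.0008
grasp_force: 0.0
```

Emit:
drive_tool(angular=[[0,0,0],[0,0,0],[0,0,0],[0,0,0],[0,0,0],[0,0,0],[0,0,0],[0,0,0],[0,0,0],[0,0,0],[0,0,0],[0,0,0],[0,0,0],[0,0,0],[0,0,0],[0,0,0],[0,0,0]], delta_pos=[[0,0,1.2],[0,0,1.2],[0,0,1.2],[0,0,1.2],[0,0,1.2],[0,0,1.2],[0,0,1.2],[0,0,1.2],[0,0,0],[0.3,0,0],[0.3,0,0],[0.3,0,0],[0.3,0,0],[0.3,0,0],[0.3,0,0],[0.4,0,0],[0.4,0,0]], gripper=[0,0,0,0,0,0,0,0,0,0,0,0,0,0,0,0,0])

```text
time_s: 22.5
tool_pos: [0.4535, -0.1845, 0.0423]
tool_rot: [-180.0, 0.1, 5.9]
force: [-1.7, -0.7, 0.7]
grip_width: 0.0006
grasp_force: 1.1
```

Emit:
drive_tool(angular=[[0,0,0],[0,0,0],[0,0,0],[0,0,0],[0,0,0],[0,0,0],[0,0,0],[0,0,0],[0,0,0],[0,0,0],[0,0,0],[0,0,0],[0,0,0],[0,0,0],[0,0,0],[0,0,0],[0,0,0],[0,0,0],[0,0,0]], delta_pos=[[0.4,0,0],[0.4,0,0],[0.4,0,0],[0.4,0,0],[0.4,0,0],[0.4,0,0],[0.4,0,0],[0.4,0,0],[0.4,0,0],[0.4,0,0],[0.4,0,0],[0.4,0,0],[0.4,0,0],[0.4,0,0],[0.4,0,0],[0.4,0,0],[0.4,0,0],[0.4,0,0],[0,0,0]], gripper=[0,0,0,0,0,0,0,0,0,0,0,0,0,0,0,0,0,0,0])

```text
time_s: 24.4
tool_pos: [0.5265, -0.1769, 0.0427]
tool_rot: [180.0, -0.1, 5.9]
force: [-2.4, 0.3, -0.5]
grip_width: 0.0004
grasp_force: 1.4
```

Emit:
drive_tool(angular=[[0,0,0],[0,0,0],[0,0,0],[0,0,0],[0,0,0]], delta_pos=[[0.2,0,0],[0.2,0,0],[0.2,0,0],[0.1,0,0],[0,0,0]], gripper=[0,0,0,0,0])

```text
time_s: 24.9
tool_pos: [0.5329, -0.1763, 0.0427]
tool_rot: [180.0, -0.0, 5.9]
force: [-2.7, 1.2, 0.4]
grip_width: 0.0003
grasp_force: 1.5
```

Emit:
drive_tool(angular=[[0,0,0],[0,0,0]], delta_pos=[[0.1,0,0],[0,0,0]], gripper=[0,0])

```text
time_s: 25.1
tool_pos: [0.5337, -0.1763, 0.0426]
tool_rot: [180.0, -0.0, 5.9]
force: [-3.6, 1.5, 0.5]
grip_width: 0.0007
grasp_force: 1.6
```

Emit:
drive_tool(angular=[[0,0,0],[0,0,0]], delta_pos=[[0.1,0,0],[0,0,0]], gripper=[0,0])

```text
time_s: 25.3
tool_pos: [0.5347, -0.1763, 0.0426]
tool_rot: [180.0, -0.0, 5.9]
force: [-4.3, 1.1, 1.6]
grip_width: 0.0008
grasp_force: 1.7
```

Emit:
drive_tool(angular=[[0,0,0],[0,0,0]], delta_pos=[[0.1,0,0],[0,0,0]], gripper=[0,0])

```text
time_s: 25.5
tool_pos: [0.5357, -0.1762, 0.0426]
tool_rot: [180.0, -0.0, 5.9]
force: [-3.4, -0.0, 0.4]
grip_width: 0.0007
grasp_force: 1.7
```

Emit:
drive_tool(angular=[[0,0,0],[0,0,0]], delta_pos=[[0.1,0,0],[0,0,0]], gripper=[0,0])

```text
time_s: 25.7
tool_pos: [0.5367, -0.1761, 0.0426]
tool_rot: [180.0, -0.0, 5.9]
force: [-3.1, 1.0, 0.4]
grip_width: 0.0002
grasp_force: 1.7
```

Emit:
drive_tool(angular=[[0,0,0],[0,0,0]], delta_pos=[[0.1,0,0],[0,0,0]], gripper=[0,0])

```text
time_s: 25.9
tool_pos: [0.5377, -0.176, 0.0426]
tool_rot: [180.0, -0.0, 5.9]
force: [-3.2, -0.7, -0.3]
grip_width: 0.0005
grasp_force: 1.7
```

Emit:
drive_tool(angular=[[0,0,0],[0,0,0]], delta_pos=[[0.1,0,0],[0,0,0]], gripper=[0,0])

```text
time_s: 26.1
tool_pos: [0.5386, -0.1759, 0.0425]
tool_rot: [180.0, -0.0, 5.9]
force: [-2.8, 0.4, 0.5]
grip_width: 0.0007
grasp_force: 1.8
```

Emit:
drive_tool(angular=[[0,0,0],[0,0,0]], delta_pos=[[0.1,0,0],[0,0,0]], gripper=[0,0])

```text
time_s: 26.3
tool_pos: [0.5395, -0.1758, 0.0426]
tool_rot: [180.0, -0.0, 5.9]
force: [-3.9, 0.1, 0.3]
grip_width: 0.0003
grasp_force: 1.9
```

Emit:
drive_tool(angular=[[0,0,0],[0,0,0]], delta_pos=[[0.1,0,0],[0,0,0]], gripper=[0,0])

```text
time_s: 26.5
tool_pos: [0.5406, -0.1757, 0.0425]
tool_rot: [180.0, -0.0, 5.9]
force: [-3.8, 0.3, 1.4]
grip_width: 0.0002
grasp_force: 1.9
```

Emit:
drive_tool(angular=[[0,0,0],[0,0,0]], delta_pos=[[0.1,0,0],[0,0,0]], gripper=[0,0])

```text
time_s: 26.7
tool_pos: [0.5416, -0.1756, 0.0425]
tool_rot: [180.0, -0.0, 5.9]
force: [-4.0, -0.7, 1.0]
grip_width: 0.0008
grasp_force: 1.9
```

Emit:
drive_tool(angular=[[0,0,0],[0,0,0]], delta_pos=[[0.1,0,0],[0,0,0]], gripper=[0,0])

```text
time_s: 26.9
tool_pos: [0.5426, -0.1755, 0.0425]
tool_rot: [180.0, -0.0, 5.9]
force: [-3.8, -1.0, -0.0]
grip_width: 0.0006
grasp_force: 1.9
```

Emit:
drive_tool(angular=[[0,0,0],[0,0,0]], delta_pos=[[0.1,0,0],[0,0,0]], gripper=[0,0])

```text
time_s: 27.1
tool_pos: [0.5433, -0.1754, 0.0426]
tool_rot: [180.0, 0.0, 5.9]
force: [-4.7, 0.1, 1.2]
grip_width: 0.0004
grasp_force: 2.4
```

Emit:
drive_tool(angular=[[0,0,0],[0,0,0]], delta_pos=[[0.1,0,0],[0,0,0]], gripper=[0,0])

```text
time_s: 27.3
tool_pos: [0.5434, -0.1754, 0.0423]
tool_rot: [-180.0, 0.1, 5.9]
force: [-7.2, -0.8, 2.1]
grip_width: 0.0006
grasp_force: 3.4
```

Emit:
drive_tool(angular=[[0,0,0],[0,0,0]], delta_pos=[[0.05,0,0],[0,0,0]], gripper=[0,0])

```text
time_s: 27.5
tool_pos: [0.5435, -0.1753, 0.0422]
tool_rot: [-180.0, 0.2, 5.9]
force: [-6.9, -0.9, 3.9]
grip_width: 0.0007
grasp_force: 3.9
```

Emit:
drive_tool(angular=[[0,0,0],[0,0,0],[0,0,0],[0,0,0],[0,0,0],[0,0,0],[0,0,0],[0,0,0],[0,0,0],[0,0,0],[0,0,0],[0,0,0],[0,0,0],[0,0,0],[0,0,0]], delta_pos=[[-0.3,0,0],[-0.4,0,0],[-0.4,0,0],[-0.4,0,0],[-0.5,0,0],[-1,0,0],[-2,0,0],[-2,0,0],[-2,0,0],[-2,0,0],[0,0,-2.5],[0,0,-2.5],[0,0,-2.5],[0,0,-2.5],[0,0,0]], gripper=[0,0,0,0,0,0,0,0,0,0,0,0,0,0,0])

```text
time_s: 29.0
tool_pos: [0.4384, -0.1873, 0.1466]
tool_rot: [179.7, -0.4, 5.9]
force: [-0.6, -0.6, 0.1]
grip_width: 0.0003
grasp_force: 0.0
```

Run:
```python
from h import *
p=eyes.read_camera('wrist'); q=eyes.read_camera('scene')
print(proj(p,(.539,-.176,.06)),proj(p,(.459,-.184,.06)),telemetry.get_obs()['force'])
a=cv2.resize(p['pixels'],(400,300)); b=cv2.resize(q['pixels'][130:280,270:470],(400,300))
cv2.imwrite('pics/c6.png',cv2.cvtColor(np.hstack([a,b]),4))
```

```text
[314.29137106  77.63564065] [313.91859988 217.92469024] [ 0.3874703  -0.235525   -0.32610524]
```

View pics/c6.png

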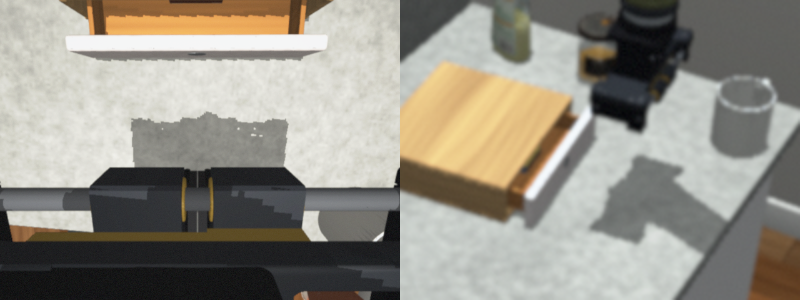

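Run:
```python
from h import *
for i in range(2):
    p=eyes.read_camera('top')
    im=p['pixels'].astype(int)
    w=(im.min(2)>165); w[:225]=0; w[260:]=0; w[:,:320]=0; w[:,430:]=0
    ys,xs=np.nonzero(w); r=cv2.minAreaRect(np.c_[xs,ys].astype(np.float32)); print(len(xs),r)
    w=eyes.read_camera('wrist')
    for d in models.cut_out(w,'matchbox_centre')[:1]: print(d['p'],d['centre'],d['pixels'].sum(),onplane(w,d['centre'],.025))
    g=w['pixels'].astype(int).min(2)
    print([int(v) for v in g[50:110:2,330]])
```

```text
296 ((363.32708740234375, 246.33380126953125), (13.05720329284668, 60.431907653808594), 85.68397521972656)
[245, 245, 245, 245, 245, 245, 245, 245, 245, 245, 240, 204, 122, 108, 82, 88, 110, 114, 131, 133, 162, 217, 222, 221, 222, 224, 223, 224, 221, 219]
301 ((363.332763671875, 246.40884399414062), (13.207718849182129, 60.431907653808594), 85.68397521972656)
[245, 245, 245, 245, 245, 245, 245, 245, 245, 243, 221, 134, 112, 88, 77, 109, 112, 124, 133, 153, 216, 221, 220, 221, 223, 224, 224, 223, 219, 216]
```

Emit:
drive_tool(angular=[[0,0,0],[0,0,0],[0,0,0],[0,0,0],[0,0,0],[0,0,0],[0,0,0],[0,0,0],[0,0,0],[0,0,0],[0,0,0],[0,0,0],[0,0,0],[0,0,0]], delta_pos=[[0.5,-2.4,0],[0.5,-2.4,0],[0.5,-2.4,0],[0.5,-2.4,0],[0.5,-2.4,0],[0,-2.4,0],[0,-2.4,0],[0,-2.4,0],[0,-2.4,0],[0,-2.4,0],[0,-2.4,0],[0,-2.4,0],[0,0,0],[0,0,0]], gripper=[0,0,0,0,0,0,0,0,0,0,0,0,0,0])

```text
time_s: 30.8
tool_pos: [0.4306, 0.1027, 0.1422]
tool_rot: [180.0, 0.0, 6.0]
force: [-0.5, -0.7, 0.5]
grip_width: -0.0
grasp_force: 0.0
```

Run:
```python
from h import *
a=cv2.cvtColor(cv2.imread('pics/top0.png'),4).astype(int)
p=eyes.read_camera('top'); im=p['pixels'].astype(int)
for i in(a,im):
    w=(i.min(2)>165); w[:225]=0; w[260:]=0; w[:,:320]=0; w[:,430:]=0
    ys,xs=np.nonzero(w); print(len(xs),xs.mean(),ys.mean()); 
for dy in range(-3,4):  # row shift of the panel vs the start picture
    A=a[232:252,385:415]; B=im[232+dy:252+dy,385:415]; print(dy,abs(A-B).mean().round(2))
```

```text
391 377.4092071611253 241.07416879795397
451 377.4478935698448 241.49445676274945
-3 43.43
-2 30.42
-1 16.33
0 6.42
1 18.43
2 32.07
3 43.67
```

The drawer's front is back exactly where it started (shift under 0.1 px), so it is latched shut.

```bash
python3 -c "
from cell import env
print(env.sign_off())"
```

```text
the job is handed in; nothing more can be done
None
```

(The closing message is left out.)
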